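# Pop open the push-catch cupboard

### The arm

A 6-joint arm with a two-finger parallel gripper is mounted at the origin on the work surface. World frame = base frame: x ahead of the robot, y to its left, z up, the work surface at z = 0. Lengths are in m, angles in rad, forces in N, time in s.
With the tool pointing down it reaches from about 0.325 to 0.775 m from the base axis. Payload 5.5 kg.
Tool frame: the origin (TCP) lies at the very end of the fingers, on their centre line; the grasp point (between the pads) lies grasp_offset behind it (grasp_offset is the distance from the TCP to the grasp point, in m); z points along the fingers, y is the direction in which the jaws open and shut (so a half turn about z gives the same grasp; the last joint's range is limited). The gripper opens to 88 mm and grips with 3 to 60 N. Pads are 20 mm wide; open, the fingers measure 115 mm over their backs; the gripper's body (75 mm by 178 mm) begins 61 mm behind the grasp point.
Start: joints at [1.046, 0.091, 1.231, -0, 1.82, -0.057], TCP at [0.271, 0.536, 0.223] pointing down, gripper open.
Joint ranges: [-2.87, 2.87], [-0.86, 2.18], [0.17, 2.46], [-1.51, 4.65], [0.06, 2.69], [-2.65, 2.65]. Speed limits (rad/s): [2.57, 2.57, 3.01, 3.14, 3.14, 3.14].

### API

Orientations are given as a rotation vector (axis times angle).
In Python, from station import * gives the robot as it stands.
- The arm moves only by the tool drive_tool, never from a script. Its arguments are lists of equal length, an entry for each row: "delta_pos": the shift along the tool's x, y, z scaled (see below), a list of three; "delta_rot": the turn, a rotation vector about the tool's x, y, z scaled (see below), a list of three. A call has 1 to 10 rows; each row is the pose to reach, as a shift and turn from the pose commanded when the call began, along the tool's axes at that moment, turning the shorter way round; what a row does not reach only later rows make up. The controller multiplies each number of a shift by 0.4 m and each number of a turn by 180 degrees. A row lasts 1/10 s, in which the tool goes at most 50 mm and 8.59 degrees, less where a joint would pass 70% of its speed; a pose out of reach is approached as far as the arm can. A call with a number of a shift or a turn outside -1 to 1 is refused whole. A call with a gripper value outside its range is refused whole. "grip" is the opening, from -1 (shut) to 1 (fully open), set as the call begins (left out, the last holds). The fingers move at their own pace and stop on an object; "newtons" is the grip in N (left out, the last holds). Time passes only in rows, so rows that repeat a pose let the fingers close. It gives the time, the measured TCP pose, the force and the opening at its end, in the units of the state.
- get_state(): the state, without advancing time (a new reading comes with each control period).
- grab_frame(name): name is "scene" or "top" or "wrist"; returns the picture (400x640x3 uint8, red, green, blue); there is no depth.
- camera_info(name): a dict with "fx", "fy", "cx", "cy" (pixels), "R" (3x3) and "t" (3): a world point X has camera coordinates R X + t; the wrist camera has in their place "tool_from_camera" (4x4, takes a point from camera to tool coordinates, whose origin is the TCP and whose axes are the flange's). Camera axes: x right, y down, z forward; pixel columns grow to the right and rows downward; lengths in m; the calibration is good to about 2 mm. The wrist camera is an equidistant fisheye: a pixel r from the principal point sees the ray r / f radians off the axis. A picture is of the moment at which its call begins: read the wrist's pose just before it. camera_info takes no time and is no camera call.
- finish_job(): hands the job in, once; it reports no verdict.
The state is a dict: "t": time; "q": joint angles; "joint_velocities": joint speeds; "tau": joint torques, N m; "eef_pos": TCP position; "tcp_rot": TCP orientation; "ft_force": force on the tool from outside, world axes, zero at the start; "torque": the same for the moment, N m; "finger_gap": finger opening in m.
Only numpy, scipy, OpenCV 4.12 (cv2) and the standard library are available. Lean on these libraries where they do the work, as an engineer would, in place of code of your own. Each camera call takes 0.05 s, during which the arm holds its last target.

### The job

The little handle-less cupboard has to be opened so it can be cleared out. Press its door in beside the free edge (opposite the hinges) until the push catch lets go, take the fingers away so the door springs ajar on its own, then put a fingertip behind the free edge and push the door wide open, about square to the cupboard. Do not move, lift or knock over the jar, the mug or the can, and finish clear of everything.

Things in the scene. Friction and masses are not known exactly. Their poses are not given: they have to be found in the camera images.
- cab: Fixed dark wooden cupboard on the work surface, 200 mm deep with its door (x), 190 wide (y), 230 high; walls 16 to 18 mm. Origin: centre of its underside, z up. One upright door covers its whole -x side; the door's outer face is at x = -100 mm when shut, the body's front edges (top board, sides) at x = -75. -x points out of the front, +y is the hinge side. Faces ahead and to the right of the robot.
- door (a joint): Door angle, rad: 0 shut, grows as it swings out (clockwise from above), stops at -0.045 (pressed in) and 1.75. Pale wooden door, no handle, 184 mm wide, 16 thick, from 4 to 230 mm up, shut with a 9 mm gap behind it. A catch behind the free edge holds it shut. Once released it springs to about 0.5 to 0.7 rad; then it stays where left (hinge friction 0.08 N m). If shut again it springs ajar again.
- door_press (a point): Where to press: on the door's outer face, 155 mm from the hinge axis, 29 from the free edge, 185 up (45 below the cupboard's top). Moves with the door; -x is its outward normal, -y runs towards the free edge. The catch lets go 5 to 7 mm in (about 6 N, then a hard stop; 20 N does no harm), and the door follows the finger as it withdraws: back off 130 mm or more.
- door_edge (a point): Top corner of the door at its free edge, in the middle of its thickness, 184 mm from the hinge axis, 230 mm up. Moves with the door; with the door ajar it stands about 85 to 120 mm out from where it was shut.
- door_hinge (a point): On the hinge axis (vertical, at x = -100, y = +92 mm in the cupboard's frame), in the plane of the door's outer face, 230 mm up; two small steel knuckles show there. Turns with the door: -y runs to the free edge, +x goes through the 16 mm thickness to the inner side.
- plunger (a point): Tip of the spring plunger behind the door, 80 mm from the hinge axis and 170 mm up. It pushes the door ajar and then stays standing out to x = -129 mm in the cupboard's frame, nowhere more than 90 mm from the hinge axis.
- jar: Closed amber glass jar, 72 mm across, 110 mm high, loose, standing on the rear of the cupboard's top. Leave alone. Origin: centre of its underside.
- mug: White mug, 80 mm across, 90 mm high, loose on the work surface in front of the cupboard, outside the door's swing. Leave alone. Origin: centre of its underside.
- can: Plain metal can, 68 mm across, 100 mm high, loose on the work surface in front of the cupboard, outside the door's swing. Leave alone. Origin: centre of its underside.

How it is judged:
By the outcome, as a careful person would: the job done as asked, in the order asked, and still so for the second after the job is handed in, with the robot touching nothing.
It also fails if it takes over 53 s, if anything falls off the work surface, if the arm or the gripper's body presses on something with over 40 N, if the wrist force passes 120 N, or if a joint passes its speed limit or range.

## Working session

There is one attempt and no reset: what is moved stays moved. The work goes in short steps, Python scripts to look and compute and a tool call to move; the robot and the scene stay as the last step left them, time stands still between calls to the robot, and variables do not carry over. Pictures are saved under pics/ and viewed, and the job is handed in when it is done.

Besides the shell and the picture viewer there is one more tool, called by a JSON object that holds its "name" and its "arguments". drive_tool: Moves the arm, as the interface text tells. Shifts and turns lie within -1 to 1; 1 stands for 0.4 m of shift or 180 degrees of turn. Its arguments: {"type":"object","properties":{"delta_pos":{"type":"array","items":{"type":"array","items":{"type":"number"}}},"delta_rot":{"type":"array","items":{"type":"array","items":{"type":"number"}}},"grip":{"type":"number"},"newtons":{"type":"number"}},"required":["delta_pos","delta_rot"]}

```bash
mkdir -p pics; ls
python3 - <<'E'
from station import *
import cv2
s=get_state();print(s)
for n in("scene","top"):
    cv2.imwrite(f"pics/{n}0.png",grab_frame(n)[:,:,::-1]);print(n,camera_info(n))
print(camera_info("wrist"))
E
```

```text
pics
{'t': 0.0, 'q': array([ 1.04631486e+00,  9.18691702e-02,  1.23185910e+00,  2.18346306e-05,
        1.81974510e+00, -5.67186604e-02]), 'joint_velocities': array([-8.23480112e-04,  1.25113483e-03, -1.18264035e-04,  1.07796828e-03,
       -6.19008179e-04, -9.40140313e-05]), 'tau': array([-2.03902739e-03, -4.46441567e+01, -4.06451333e+01,  6.97819283e-02,
        2.92883185e-02, -1.74505658e-04]), 'eef_pos': array([0.27040323, 0.53530985, 0.2215158 ]), 'tcp_rot': array([-7.27941694e-01, -3.05551704e+00,  2.82032340e-03]), 'ft_force': array([-0.66723082, -0.59677716, -1.00371042]), 'torque': array([ 0.02176842,  0.0063888 , -0.03043194]), 'finger_gap': 0.08764120866788362}
scene {'fx': 433.70736549244833, 'fy': 433.70736549244833, 'cx': 322.57528158606374, 'cy': 191.57176489788608, 'R': array([[-0.82225694,  0.569114  , -0.00166711],
       [ 0.51714872,  0.74594807, -0.41966495],
       [-0.23759362, -0.34593456, -0.90767756]]), 't': array([ 0.43727801, -0.31441341,  1.14118703])}
top {'fx': 384.548089872071, 'fy': 384.548089872071, 'cx': 314.6532957869471, 'cy': 192.53193559789975, 'R': array([[-0.00945152, -0.99945419,  0.03165421],
       [-0.9906187 ,  0.00504284, -0.13656192],
       [ 0.13632776, -0.03264797, -0.99012567]]), 't': array([0.07315403, 0.62475516, 0.94658846])}
{'fx': 309.70691628693146, 'fy': 309.70691628693146, 'cx': 321.35355508416563, 'cy': 205.79421698244374, 'tool_from_camera': array([[-3.79276652e-05, -9.67835659e-01, -2.51583259e-01,
         6.81869075e-02],
       [ 9.99999948e-01,  4.37970401e-05, -3.19242228e-04,
         4.21354672e-04],
       [ 3.19992614e-04, -2.51583258e-01,  9.67835607e-01,
        -1.61126044e-01],
       [ 0.00000000e+00,  0.00000000e+00,  0.00000000e+00,
         1.00000000e+00]])}
```

View pics/scene0.png

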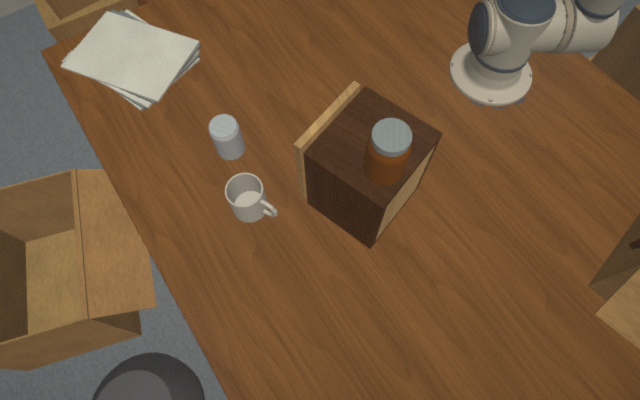

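View pics/top0.png

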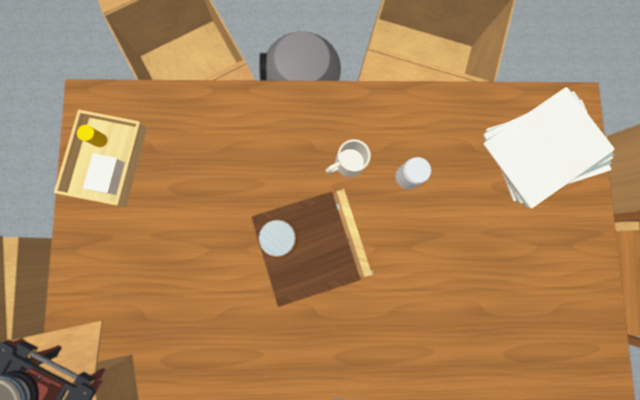

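Run:
```python
import cv2,numpy as np
a=cv2.imread("pics/top0.png")[170:320,230:440];b=cv2.imread("pics/scene0.png")[70:260,190:450]
cv2.imwrite("pics/c1.png",cv2.resize(a,None,fx=3.8,fy=3.8,interpolation=cv2.INTER_CUBIC))
cv2.imwrite("pics/c2.png",cv2.resize(b,None,fx=3,fy=3,interpolation=cv2.INTER_CUBIC))
```

```text
(no output)
```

View pics/c1.png

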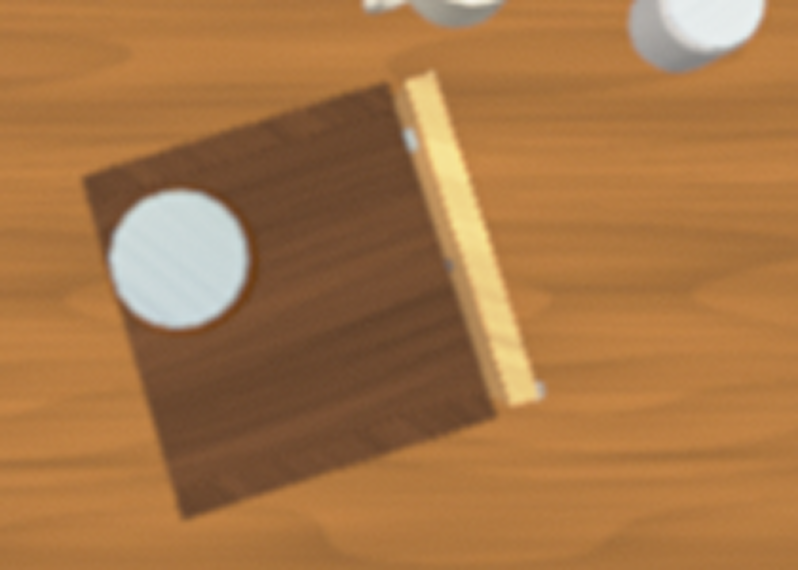

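View pics/c2.png

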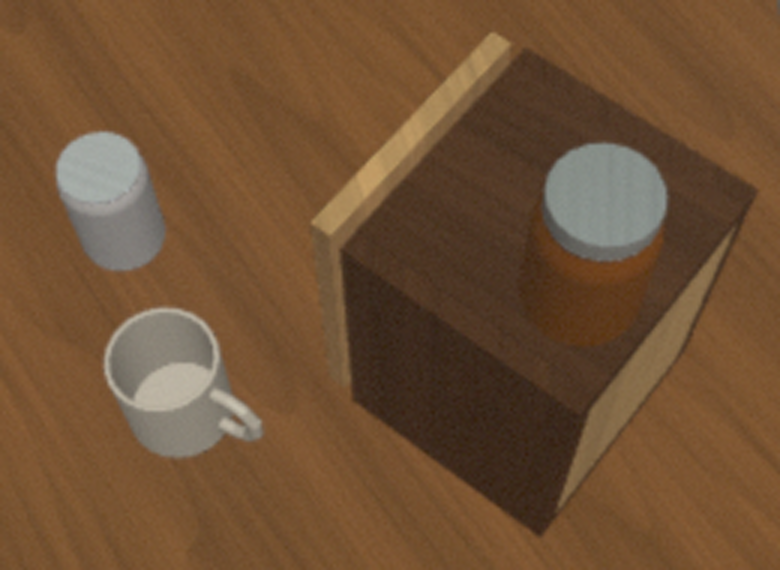

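```bash
cat > h.py <<'E'
from station import *
import numpy as np,cv2
from scipy.spatial.transform import Rotation as R
from scipy.optimize import least_squares
def proj(n,X):
    c=camera_info(n);p=np.asarray(X)@np.array(c['R']).T+c['t']
    return np.c_[c['fx']*p[:,0]/p[:,2]+c['cx'],c['fy']*p[:,1]/p[:,2]+c['cy']]
def back(n,px,z):
    c=camera_info(n);Rm=np.array(c['R']);C=-Rm.T@c['t']
    d=Rm.T@np.array([(px[0]-c['cx'])/c['fx'],(px[1]-c['cy'])/c['fy'],1]);return C+d*(z-C[2])/d[2]
E
python3 - <<'E'
from h import *
L=np.array([[100,-95,230],[-75,-95,230],[100,95,230],[-75,95,230],[-100,-92,230],[-84,-92,230],[-100,92,230],[-84,92,230]])/1e3
T=np.array([[84,178],[390,83],[184,519],[497,413],[435,72],[404,80],[540,400],[510,407]])
T=(T+.5)/3.8-.5+[230,170]
S=np.array([[585,415],[343,252],[757,192],[525,48],[312,228],[330,240],[492,33],[512,45]])
S=(S+.5)/3-.5+[190,70]
def W(p): 
    c,s=np.cos(p[2]),np.sin(p[2]);return L@np.array([[c,-s,0],[s,c,0],[0,0,1]]).T+[p[0],p[1],0]
for use in((1,0),(0,1),(1,1)):
    f=lambda p:np.r_[use[0]*(proj("top",W(p))-T).ravel(),use[1]*(proj("scene",W(p))-S).ravel()]
    r=least_squares(f,[.5,0,1.8],loss='soft_l1');print(r.x,np.sqrt(np.mean(r.fun**2)))
print(f(r.x).reshape(-1,2).round(1));print(W(r.x).round(3))
# can, mug
print(back("top",(417,170),.1),back("scene",(190+102/3,70+168/3),.1))
print(back("top",(354,156),.09),back("scene",(190+163/3,70+360/3),.09))
print(back("top",(331,168),.06),back("scene",(190+255/3,70+430/3),.05))
E
```

```text
[0.49027452 0.08272408 1.86619291] 0.42616697536529374
[0.48941458 0.08511066 1.87873255] 0.37222056214758015
[0.48976042 0.08400312 1.87316596] 0.7679294977504256
[[-1.8 -0.1]
 [-1.2 -0.7]
 [-0.7  1.2]
 [-0.1  1.2]
 [-1.2 -0. ]
 [-0.4  0.2]
 [-0.2 -0.7]
 [ 0.2 -0. ]
 [-1.3  0.7]
 [-1.3 -0.6]
 [ 0.6 -0.8]
 [ 0.  -0.1]
 [-0.7 -1.2]
 [ 0.2 -0.4]
 [-0.3 -0.5]
 [-0.3 -0.5]]
[[ 0.551  0.208  0.23 ]
 [ 0.603  0.041  0.23 ]
 [ 0.369  0.151  0.23 ]
 [ 0.421 -0.016  0.23 ]
 [ 0.607  0.016  0.23 ]
 [ 0.603  0.031  0.23 ]
 [ 0.432 -0.039  0.23 ]
 [ 0.427 -0.024  0.23 ]]
[ 0.67186233 -0.1816664   0.1       ] [ 0.67039182 -0.18026854  0.1       ]
[ 0.70971911 -0.02845192  0.09      ] [ 0.71134109 -0.02539701  0.09      ]
[0.6856332  0.02693871 0.06      ] [0.68151481 0.03905409 0.05      ]
```

```bash
cat >> h.py <<'E'
yaw=1.872; C=np.array([.490,.084])
t=np.array([np.sin(yaw),-np.cos(yaw),0]); n=np.array([-np.cos(yaw),-np.sin(yaw),0])
H=np.array([*(C-.1*np.array([np.cos(yaw),np.sin(yaw)])+.092*np.array([-np.sin(yaw),np.cos(yaw)])),0])
def Rt(tilt):  # tool x toward -n, z down tilted toward -n
    a=np.radians(tilt);z=np.array([0,0,-1])*np.cos(a)-n*np.sin(a);x=-n*np.cos(a)+np.array([0,0,1])*np.sin(a)
    return R.from_matrix(np.c_[x,np.cross(z,x),z])
def P(tt,nn,z): return H+t*tt+n*nn+[0,0,z]
def delta(pos,rot):
    s=get_state();R0=R.from_rotvec(s['tcp_rot'])
    dp=R0.inv().apply(np.array(pos)-s['eef_pos']);dr=(R0.inv()*rot).as_rotvec()
    return (dp/.4).round(4),(dr/np.pi).round(4),'rows',max(np.linalg.norm(dp)/.05,np.degrees(np.linalg.norm(dr))/8.59)
def loc(p): d=np.array(p)-H; return np.r_[d@t,d@n,d[2]].round(4)
E
python3 - <<'E'
from h import *
import station
try: print(grasp_offset)
except Exception as e: print(e,dir(station))
print(H,t,n,loc(back("top",(276.6,237.7),.34)),loc([.671,-.181,0]),loc([.71,-.027,0]),loc([.684,.033,0]))
s=get_state();R0=R.from_rotvec(s['tcp_rot'])
print(R0.as_matrix().round(3))
for p,r in(([.27,.535,.42],R0),(P(.155,.15,.42),Rt(0)),(P(.155,.08,.182),Rt(20))): print(p,*delta(p,r))
E
```

```text
0.0187
[ 0.43180882 -0.03879164  0.        ] [0.95498009 0.29666991 0.        ] [ 0.29666991 -0.95498009  0.        ] [ 0.1243 -0.1548  0.34  ] [0.1862 0.2068 0.    ] [0.2692 0.0713 0.    ] [0.2621 0.0063 0.    ]
[[-0.893  0.451 -0.001]
 [ 0.451  0.893 -0.001]
 [ 0.    -0.002 -1.   ]]
[0.27, 0.535, 0.42] [ 0.0006 -0.002  -0.4959] [0. 0. 0.] rows 3.9672038312510742
[ 0.62433122 -0.13605482  0.42      ] [-1.5465 -1.1    -0.4942] [-5.000e-04  2.000e-04  2.552e-01] rows 15.688870198123697
[ 0.60356433 -0.06920621  0.182     ] [-1.4249 -0.9732  0.1006] [-0.0451  0.1053  0.2525] rows 13.827741926261822
```

{"name": "drive_tool", "arguments": {"delta_pos": [[0,0,-0.125],[0,0,-0.25],[0,0,-0.375],[0,0,-0.5],[-0.1,-0.07,-0.5],[-0.2,-0.14,-0.5],[-0.3,-0.21,-0.5],[-0.4,-0.285,-0.5],[-0.5,-0.355,-0.5],[-0.5,-0.355,-0.5]], "delta_rot": [[0,0,0],[0,0,0],[0,0,0],[0,0,0],[0,0,0.02],[0,0,0.04],[0,0,0.06],[0,0,0.08],[0,0,0.1],[0,0,0.1]], "grip": -1}}

```text
t: 1.1
eef_pos: [0.3872, 0.3143, 0.4229]
tcp_rot: [1.209, 2.898, -0.001]
ft_force: [-1.5, 0.6, -0.0]
finger_gap: 0.0117
```

Run:
```python
from h import *
s=get_state();print(s['eef_pos'],s['q'],s['finger_gap'])
print(*delta(P(.155,.15,.42),Rt(0)))
```

```text
[0.38723556 0.31433433 0.42292285] [ 6.14622960e-01 -3.95247479e-02  9.95962488e-01 -1.72062279e-03
  2.18480782e+00 -1.66396496e-01] 0.011679600886854543
[-1.2173 -0.3705  0.009 ] [1.000e-04 4.000e-04 1.524e-01] rows 10.179848280058687
```

{"name": "drive_tool", "arguments": {"delta_pos": [[-0.1,-0.03,0],[-0.2,-0.06,0],[-0.3,-0.09,0],[-0.4,-0.12,0],[-0.5,-0.15,0],[-0.6,-0.18,0],[-0.7,-0.21,0],[-0.8,-0.24,0],[-0.9,-0.27,0],[-1,-0.3,0]], "delta_rot": [[0,0,0.015],[0,0,0.03],[0,0,0.045],[0,0,0.06],[0,0,0.075],[0,0,0.09],[0,0,0.105],[0,0,0.12],[0,0,0.135],[0,0,0.15]]}}

```text
t: 2.1
eef_pos: [0.5851, -0.0492, 0.4221]
tcp_rot: [-1.843, -2.544, 0.0]
ft_force: [0.7, 0.1, -0.3]
finger_gap: 0.0006
```

Run:
```python
from h import *
s=get_state();print(s['eef_pos'],s['q'],s['finger_gap'],loc(s['eef_pos']))
print(*delta(P(.155,.1,.3),Rt(20)))
```

```text
[ 0.58512599 -0.04915609  0.42210599] [-1.41931426e-01  2.09853688e-01  7.32742249e-01  3.80205350e-04
  2.19969802e+00 -4.58661691e-01] 0.0006045190130329425 [0.1433 0.0554 0.4221]
[-0.1122  0.0275  0.3052] [-0.001   0.1109  0.0049] rows 2.610483030309374
```

{"name": "drive_tool", "arguments": {"delta_pos": [[-0.06,0.01,0.08],[-0.11,0.028,0.18],[-0.11,0.028,0.305],[-0.11,0.028,0.305],[-0.11,0.028,0.305]], "delta_rot": [[0,0.04,0.002],[0,0.08,0.004],[0,0.111,0.005],[0,0.111,0.005],[0,0.111,0.005]]}}

```text
t: 2.6
eef_pos: [0.6085, -0.0863, 0.2996]
tcp_rot: [-1.685, -2.289, -0.29]
ft_force: [-0.4, 1.1, 1.7]
finger_gap: 0.0007
```

Run:
```python
from h import *
s=get_state();print(s['eef_pos'],s['q'],loc(s['eef_pos']))
print(*delta(P(.155,.05,.182),Rt(20)))
cv2.imwrite("pics/w1.png",grab_frame("wrist")[:,:,::-1])
```

```text
[ 0.60847511 -0.08634658  0.29963308] [-0.35041938  0.33090918  0.85791473  0.32660094  2.15021276 -0.49934174] [0.1546 0.0978 0.2996]
[0.0116 0.003  0.3172] [-0.002  -0.0001 -0.0002] rows 2.539683837913039
```

View pics/w1.png

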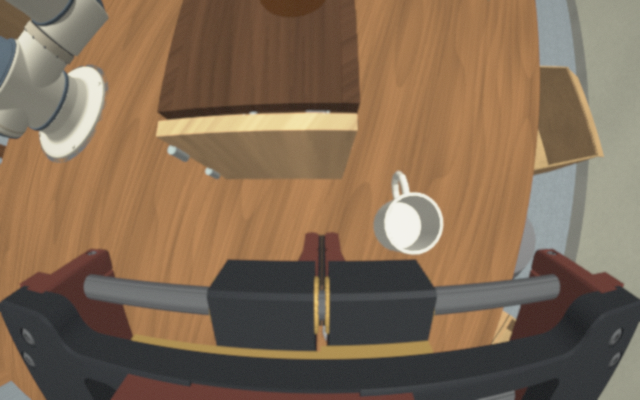

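The wrist view shows the knuckles on the left (175,152) and the free edge on the right at about (355,120–178). The fingertip at (322,238) is lined up about 30 mm inside that edge, and the mug at (408,220) is well clear.

{"name": "drive_tool", "arguments": {"delta_pos": [[0.003,0,0.1],[0.006,0,0.2],[0.012,0.003,0.29],[0.012,0.003,0.317],[0.012,0.003,0.317]], "delta_rot": [[0,0,0],[0,0,0],[0,0,0],[0,0,0],[0,0,0]]}}

```text
t: 3.15
eef_pos: [0.5962, -0.0393, 0.187]
tcp_rot: [-1.685, -2.299, -0.296]
ft_force: [-0.1, -0.5, -0.4]
finger_gap: 0.0005
```

Run:
```python
from h import *
s=get_state();print(loc(s['eef_pos']),s['ft_force'])
for nn in(.013,.0,-.004,.17): print(nn,*delta(P(.155,nn,.182),Rt(20)))
cv2.imwrite("pics/w2.png",grab_frame("wrist")[:,:,::-1])
cv2.imwrite("pics/s2.png",cv2.resize(grab_frame("scene")[40:260,150:470,::-1],None,fx=2.5,fy=2.5))
```

```text
[0.1569 0.0493 0.187 ] [-0.11762045 -0.54927954 -0.42650554]
0.013 [ 0.0811 -0.0043  0.0423] [0.0001 0.0013 0.0015] rows 0.7330024024456155
0.0 [ 0.1117 -0.0041  0.0533] [0.0001 0.0013 0.0015] rows 0.9909852675095889
-0.004 [ 0.1211 -0.0041  0.0567] [0.0001 0.0013 0.0015] rows 1.070560978725054
0.17 [-0.2882 -0.006  -0.0904] [0.0001 0.0013 0.0015] rows 2.4170165346236345
```

View pics/w2.png

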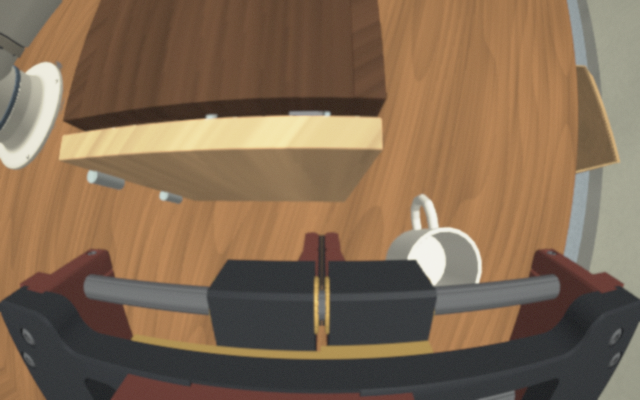

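View pics/s2.png

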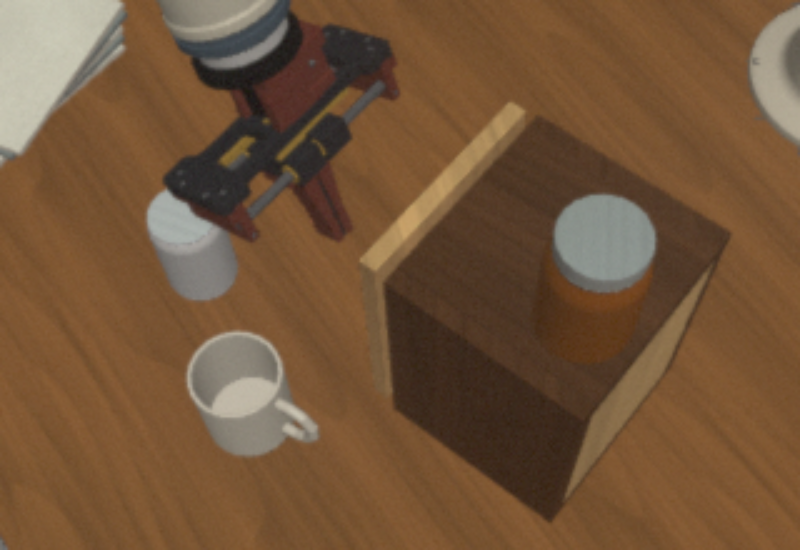

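Fingertips are about 40 mm in front of the door at the pressing spot. I'll approach now and check the force.

{"name": "drive_tool", "arguments": {"delta_pos": [[0.04,-0.004,0.02],[0.08,-0.004,0.042],[0.085,-0.004,0.044],[0.09,-0.004,0.046],[0.095,-0.004,0.048],[0.1,-0.004,0.05],[0.105,-0.004,0.052],[0.105,-0.004,0.052]], "delta_rot": [[0,0,0],[0,0,0],[0,0,0],[0,0,0],[0,0,0],[0,0,0],[0,0,0],[0,0,0]]}}

```text
t: 4.05
eef_pos: [0.5815, 0.0007, 0.1804]
tcp_rot: [-1.692, -2.294, -0.296]
ft_force: [2.7, -5.8, 4.9]
finger_gap: 0.0004
```

Run:
```python
from h import *
s=get_state();print(loc(s['eef_pos']),s['ft_force'],s['ft_force']@n)
for nn in(-.004,.17): print(nn,*delta(P(.155,nn,.182),Rt(20)))
cv2.imwrite("pics/w3.png",grab_frame("wrist")[:,:,::-1])
```

```text
[0.1547 0.0067 0.1804] [ 2.6821786  -5.81804587  4.86469631] 6.351839628810191
-0.004 [0.0264 0.0007 0.0053] [ 0.0006  0.0016 -0.0004] rows 0.21559526073712465
0.17 [-0.3831  0.0015 -0.1414] [ 0.0006  0.0016 -0.0004] rows 3.2669806901887015
```

View pics/w3.png

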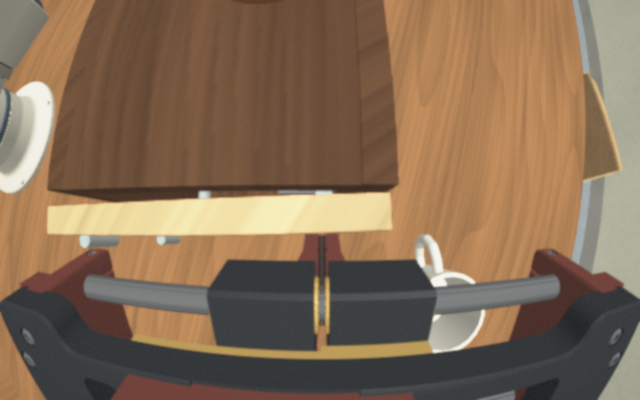

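{"name": "drive_tool", "arguments": {"delta_pos": [[0.005,0,0.002],[0.01,0,0.004],[0.014,0,0.005],[0.014,0,0.005]], "delta_rot": [[0,0,0],[0,0,0],[0,0,0],[0,0,0]]}}

```text
t: 4.5
eef_pos: [0.5808, 0.0029, 0.1805]
tcp_rot: [-1.701, -2.296, -0.292]
ft_force: [6.2, -17.7, 5.3]
finger_gap: 0.0006
```

Run:
```python
from h import *
s=get_state();print(loc(s['eef_pos']),s['ft_force'],s['ft_force']@n)
```

```text
[0.1546 0.0044 0.1805] [  6.17118975 -17.70728246   5.29406512] 18.740908430480616
```

About 19 N over only 2 mm of travel means I'm at the hard stop. Backing off 165 mm now.

{"name": "drive_tool", "arguments": {"delta_pos": [[-0.08,0,-0.03],[-0.19,0,-0.07],[-0.3,0,-0.11],[-0.39,0.002,-0.143],[-0.39,0.002,-0.143],[-0.39,0.002,-0.143]], "delta_rot": [[0,0,0],[0,0,0],[0,0,0],[0,0,0],[0,0,0],[0,0,0]]}}

```text
t: 5.1
eef_pos: [0.6285, -0.1508, 0.1781]
tcp_rot: [-1.688, -2.289, -0.294]
ft_force: [0.4, 0.3, -0.1]
finger_gap: 0.0004
```

Run:
```python
from h import *
s=get_state();print(loc(s['eef_pos']),s['ft_force'])
cv2.imwrite("pics/w4.png",grab_frame("wrist")[:,:,::-1])
cv2.imwrite("pics/s4.png",cv2.resize(grab_frame("scene")[40:260,150:470,::-1],None,fx=2.5,fy=2.5))
cv2.imwrite("pics/t4.png",cv2.resize(grab_frame("top")[120:320,200:460,::-1],None,fx=3,fy=3))
```

```text
[0.1546 0.1653 0.1781] [ 0.43025298  0.29271135 -0.10091537]
```

View pics/w4.png

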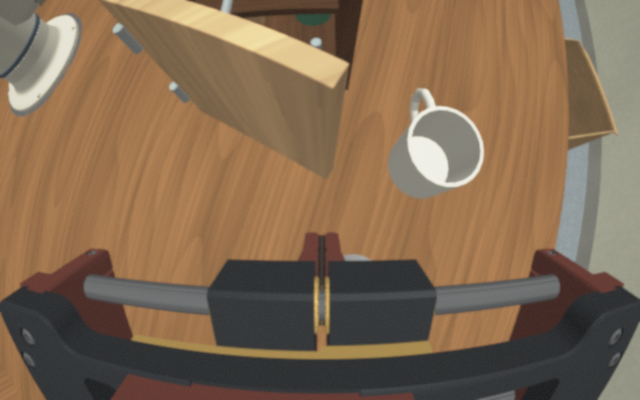

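View pics/s4.png

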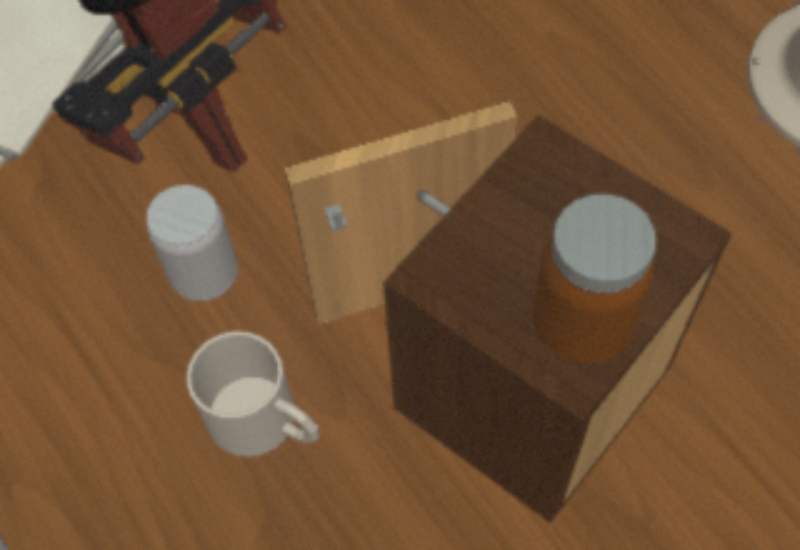

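View pics/t4.png

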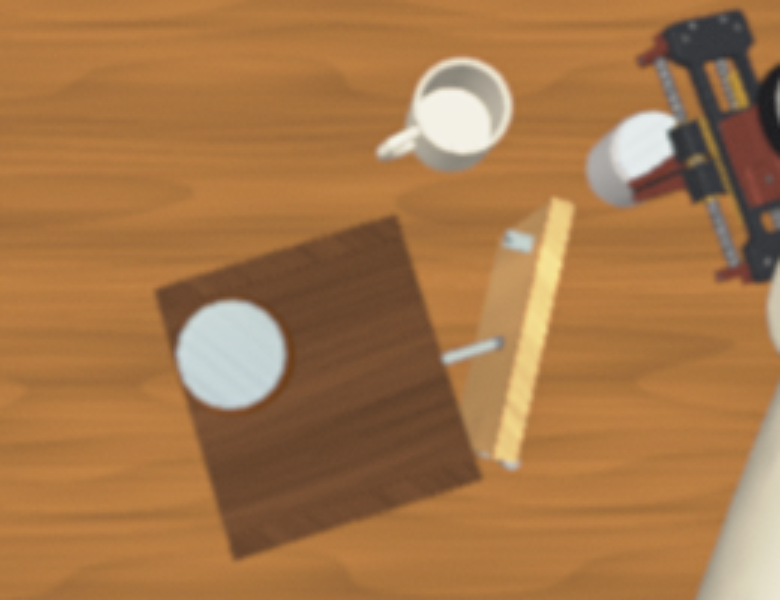

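Run:
```python
from h import *
f=lambda u,v:(200+(u+.5)/3-.5,120+(v+.5)/3-.5)
for p in((575,204),(553,197)): 
    a=loc(back("top",f(*p),.23));print(a,np.degrees(np.arctan2(a[1],a[0])),np.hypot(*a[:2]))
a=loc(back("scene",(150+288/2.5,40+181/2.5),.23));print(a)
for th in(.5,.55,.6):
    e=lambda r,d:(r*np.cos(th)+d*np.sin(th), r*np.sin(th)-d*np.cos(th))
    print(th,'edge',e(.184,0),e(.184,.016),'pix',proj("top",[P(*e(.184,0),.23),P(*e(.184,.016),.23)])@np.eye(2)*3-[600,360])
    for z in(.175,.185,.195):
        print('striker',z,proj("scene",[P(*e(.16,.02),z)])[0]*2.5-[375,100])
print(*delta(P(.155,.18,.36),Rt(0)))
```

```text
[0.1551 0.0974 0.23  ] 32.1280791567718 0.18314685364482786
[0.1644 0.0843 0.23  ] 27.147559002929626 0.18475348440557215
[0.1622 0.0853 0.23  ]
0.5 edge (np.float64(0.1614751913878286), np.float64(0.08821429910317335)) (np.float64(0.16914600000549584), np.float64(0.07417297811292739)) pix [[558.60921608 198.27957136]
 [536.11369329 193.90341318]]
striker 0.175 [331.49262629 228.40007838]
striker 0.185 [330.40413029 221.43963945]
striker 0.195 [329.29213719 214.32894726]
0.55 edge (np.float64(0.15686451205894905), np.float64(0.0961744501232413)) (np.float64(0.1652275077218396), np.float64(0.08253405777028922)) pix [[571.48379614 201.11417816]
 [549.20518233 195.63246889]]
striker 0.175 [326.92222812 220.87133481]
striker 0.185 [325.78888219 213.85497754]
striker 0.195 [324.63115696 206.68769207]
0.6 edge (np.float64(0.15186175314338082), np.float64(0.10389421510468651)) (np.float64(0.1608960327177014), np.float64(0.09068884526613165)) pix [[584.22095164 204.58141833]
 [562.20952863 198.00677623]]
striker 0.175 [322.84076802 213.19663771]
striker 0.185 [321.66817412 206.12384391]
striker 0.195 [320.47044727 198.8994545 ]
[ 0.1146 -0.0012 -0.4392] [-0.0007 -0.1109  0.0006] rows 3.6315557601902047
```

The door stands ajar at about 0.56 rad, and its striker plate is about 50 mm below the door top. I'll go in from above, behind the free edge, keeping the fingertip above the striker.

Run:
```python
from h import *
for p in((.155,.165,.33),(.157,.035,.33),(.157,.035,.205)):print(p,*delta(P(*p),Rt(0)))
```

```text
(0.155, 0.165, 0.33) [ 0.1243 -0.001  -0.3559] [-0.0007 -0.1109  0.0006] rows 3.0160470482296144
(0.157, 0.035, 0.33) [ 0.4297  0.0047 -0.245 ] [-0.0007 -0.1109  0.0006] rows 3.957439855343664
(0.157, 0.035, 0.205) [0.323  0.0053 0.0487] [-0.0007 -0.1109  0.0006] rows 2.6138639740621166
```

{"name": "drive_tool", "arguments": {"delta_pos": [[0.03,0,-0.1],[0.07,0,-0.21],[0.11,0,-0.32],[0.125,0,-0.356],[0.2,0,-0.328],[0.31,0.003,-0.288],[0.42,0.005,-0.249],[0.43,0.005,-0.245],[0.43,0.005,-0.245]], "delta_rot": [[0,-0.03,0],[0,-0.06,0],[0,-0.09,0],[0,-0.111,0],[0,-0.111,0],[0,-0.111,0],[0,-0.111,0],[0,-0.111,0],[0,-0.111,0]]}}

```text
t: 6.15
eef_pos: [0.5918, -0.0243, 0.3307]
tcp_rot: [1.857, 2.534, -0.002]
ft_force: [-0.4, -0.3, 0.3]
finger_gap: 0.0007
```

Run:
```python
from h import *
s=get_state();print(loc(s['eef_pos']),s['ft_force'],s['q'])
cv2.imwrite("pics/w5.png",grab_frame("wrist")[:,:,::-1])
cv2.imwrite("pics/s5.png",cv2.resize(grab_frame("scene")[40:260,150:470,::-1],None,fx=2.5,fy=2.5))
for p in((.157,.035,.205),):print(p,*delta(P(*p),Rt(0)))
```

```text
[0.1571 0.0336 0.3307] [-0.40479579 -0.30157467  0.26514095] [-9.77782200e-02  1.22646211e-01  1.00293056e+00 -1.30587925e-03
  2.01616047e+00 -4.04436298e-01]
(0.157, 0.035, 0.205) [0.0026 0.0008 0.3114] [-0.0007  0.0002  0.0005] rows 2.4914468801588088
```

View pics/w5.png

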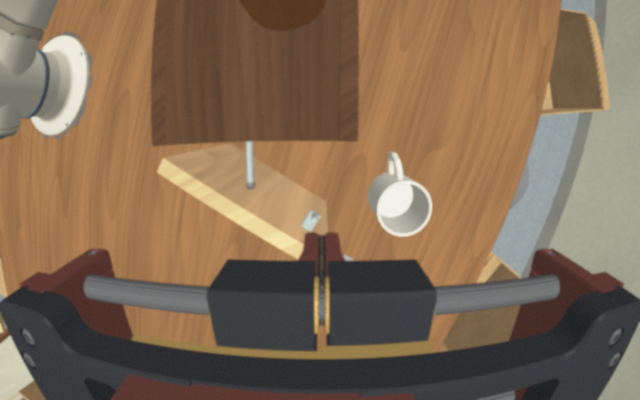

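View pics/s5.png

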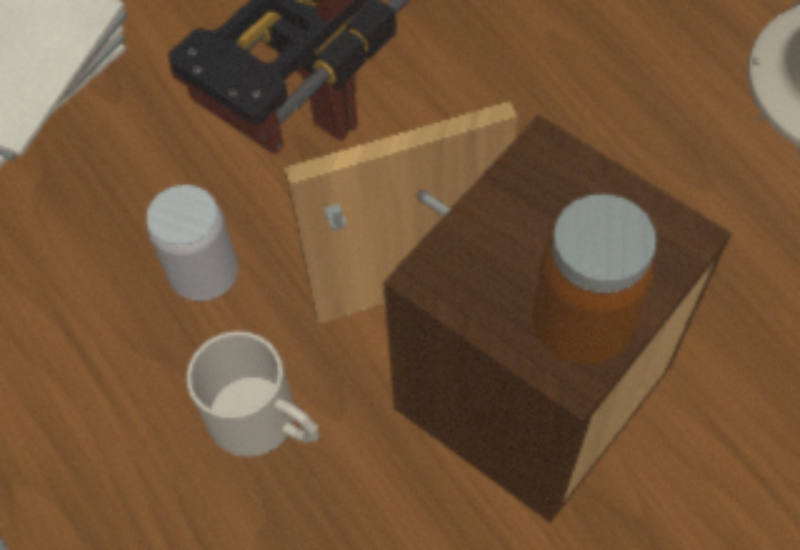

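{"name": "drive_tool", "arguments": {"delta_pos": [[0,0,0.1],[0.002,0,0.2],[0.002,0,0.21],[0.002,0,0.21]], "delta_rot": [[0,0,0],[0,0,0],[0,0,0],[0,0,0]]}}

```text
t: 6.65
eef_pos: [0.5917, -0.0268, 0.2442]
tcp_rot: [-1.861, -2.526, 0.006]
ft_force: [0.7, 0.3, 1.8]
finger_gap: 0.0004
```

Run:
```python
from h import *
s=get_state();print(loc(s['eef_pos']),s['ft_force'])
cv2.imwrite("pics/w6.png",grab_frame("wrist")[:,:,::-1])
cv2.imwrite("pics/t6.png",cv2.resize(grab_frame("top")[120:320,200:460,::-1],None,fx=3,fy=3))
for p in((.157,.035,.205),):print(p,*delta(P(*p),Rt(0)))
```

```text
[0.1562 0.036  0.2442] [0.70064904 0.27491868 1.78393881]
(0.157, 0.035, 0.205) [ 0.0028 -0.0012  0.1078] [0.0002 0.0005 0.    ] rows 0.8624773213950696
```

View pics/w6.png

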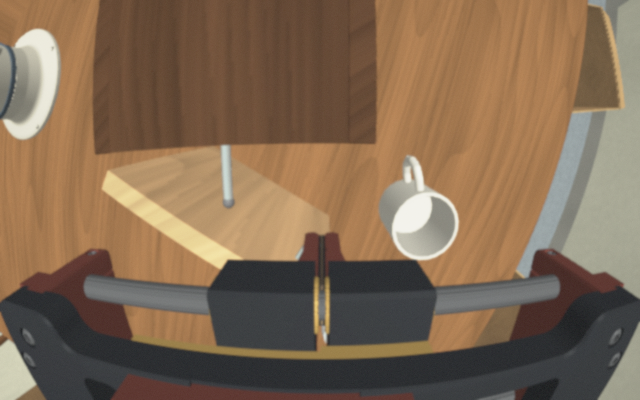

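View pics/t6.png

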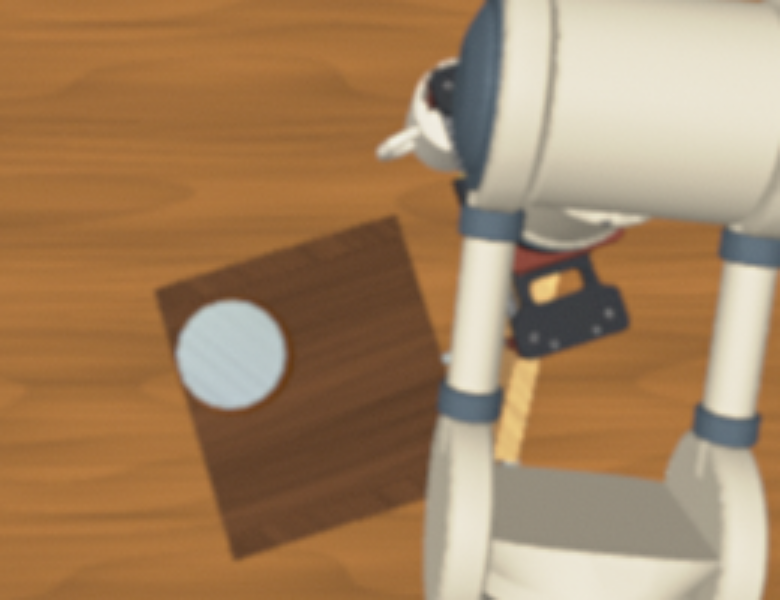

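{"name": "drive_tool", "arguments": {"delta_pos": [[0.002,-0.001,0.06],[0.003,-0.001,0.11],[0.003,-0.001,0.11]], "delta_rot": [[0,0,0],[0,0,0],[0,0,0]]}}

```text
t: 7.05
eef_pos: [0.5912, -0.025, 0.2011]
tcp_rot: [-1.861, -2.529, 0.004]
ft_force: [0.4, 0.5, -0.6]
finger_gap: 0.0007
```

Run:
```python
from h import *
s=get_state();print(loc(s['eef_pos']),s['ft_force'])
for th in(.56,.7,.85,1.,1.15,1.3,1.45,1.57):
    r=.155;d=.016+.010*np.cos(th)+.0135*np.sin(th)
    p=P(r*np.cos(th)+d*np.sin(th), r*np.sin(th)-d*np.cos(th),.203)
    print(th,loc(p),*delta(p,Rt(0)))
```

```text
[0.1564 0.0341 0.2011] [ 0.44431133  0.45446901 -0.58575125]
0.56 [0.1481 0.0555 0.203 ] [-0.0535 -0.0206 -0.0046] [-0.0011 -0.0001  0.0002] rows 0.46055216312325264
0.7 [0.1394 0.0751 0.203 ] [-0.1025 -0.0425 -0.0046] [-0.0011 -0.0001  0.0002] rows 0.8885855545220013
0.85 [0.1269 0.0948 0.203 ] [-0.1518 -0.0738 -0.0045] [-0.0011 -0.0001  0.0002] rows 1.3507320582271278
1.0 [0.1113 0.1127 0.203 ] [-0.1965 -0.1128 -0.0043] [-0.0011 -0.0001  0.0002] rows 1.8127259941959584
1.15 [0.0929 0.1282 0.203 ] [-0.2352 -0.1589 -0.0042] [-0.0011 -0.0001  0.0002] rows 2.2710459618153855
1.3 [0.072  0.1409 0.203 ] [-0.2668 -0.2111 -0.004 ] [-0.0011 -0.0001  0.0002] rows 2.72201352960535
1.45 [0.0491 0.1502 0.203 ] [-0.29   -0.2685 -0.0038] [-0.0011 -0.0001  0.0002] rows 3.161781060577887
1.57 [0.0296 0.155  0.203 ] [-0.302  -0.3171 -0.0037] [-0.0011 -0.0001  0.0002] rows 3.5028771721479655
```

{"name": "drive_tool", "arguments": {"delta_pos": [[-0.03,-0.01,-0.004],[-0.053,-0.021,-0.004],[-0.078,-0.031,-0.004],[-0.102,-0.042,-0.004],[-0.127,-0.057,-0.004],[-0.152,-0.074,-0.004],[-0.175,-0.093,-0.004],[-0.197,-0.113,-0.004],[-0.217,-0.135,-0.004],[-0.235,-0.159,-0.004]], "delta_rot": [[0,0,0],[0,0,0],[0,0,0],[0,0,0],[0,0,0],[0,0,0],[0,0,0],[0,0,0],[0,0,0],[0,0,0]]}}

```text
t: 8.05
eef_pos: [0.559, -0.135, 0.205]
tcp_rot: [1.861, 2.528, -0.001]
ft_force: [1.2, -0.8, 5.2]
finger_gap: 0.0001
```

Run:
```python
from h import *
s=get_state();print(loc(s['eef_pos']),s['ft_force'])
cv2.imwrite("pics/w7.png",grab_frame("wrist")[:,:,::-1])
cv2.imwrite("pics/s7.png",cv2.resize(grab_frame("scene")[40:260,150:470,::-1],None,fx=2.5,fy=2.5))
for th in(1.15,1.3,1.45,1.57):
    r=.155;d=.016+.010*np.cos(th)+.0135*np.sin(th)
    p=P(r*np.cos(th)+d*np.sin(th), r*np.sin(th)-d*np.cos(th),.203)
    print(th,loc(p),*delta(p,Rt(0)))
```

```text
[0.0929 0.1296 0.205 ] [ 1.24172578 -0.75815956  5.1592023 ]
1.15 [0.0929 0.1282 0.203 ] [0.0045 0.0018 0.0048] [-0.0001  0.0009 -0.0005] rows 0.05471624606215521
1.3 [0.072  0.1409 0.203 ] [-0.0272 -0.0504  0.0049] [-0.0001  0.0009 -0.0005] rows 0.45990580449446516
1.45 [0.0491 0.1502 0.203 ] [-0.0505 -0.1077  0.005 ] [-0.0001  0.0009 -0.0005] rows 0.9525877532689395
1.57 [0.0296 0.155  0.203 ] [-0.0626 -0.1563  0.0051] [-0.0001  0.0009 -0.0005] rows 1.3472379798694893
```

View pics/w7.png

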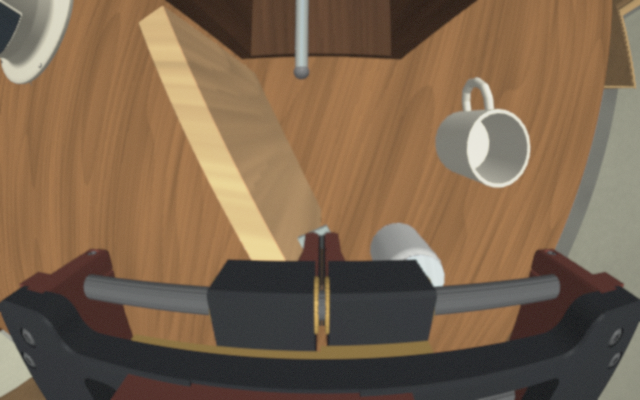

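View pics/s7.png

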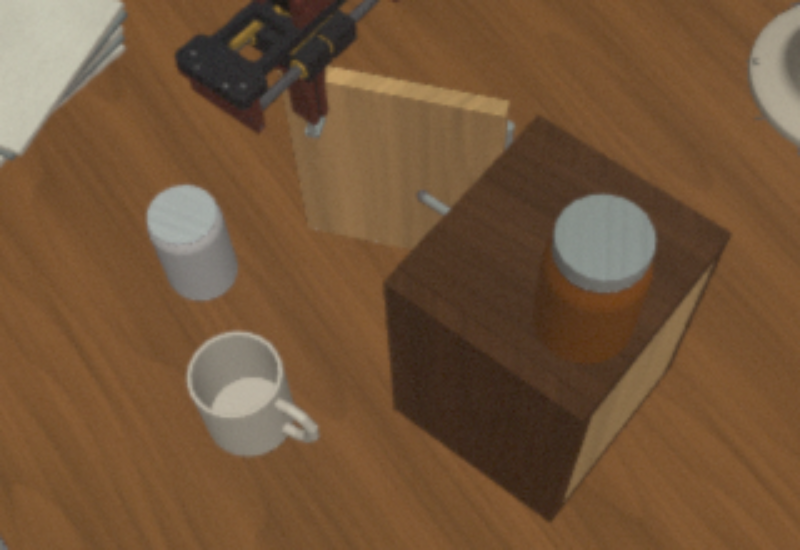

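Door at about 1.1 rad and moving well. The 5 N vertical reading could be the fingertip rubbing on the striker, so I'll raise a few mm and carry on.

{"name": "drive_tool", "arguments": {"delta_pos": [[0.002,0.002,-0.01],[-0.012,-0.025,-0.014],[-0.027,-0.05,-0.014],[-0.04,-0.08,-0.014],[-0.05,-0.108,-0.014],[-0.057,-0.133,-0.014],[-0.063,-0.158,-0.014],[-0.063,-0.158,-0.014],[-0.063,-0.158,-0.014]], "delta_rot": [[0,0,0],[0,0,0],[0,0,0],[0,0,0],[0,0,0],[0,0,0],[0,0,0],[0,0,0],[0,0,0]]}}

```text
t: 9.05
eef_pos: [0.5055, -0.1764, 0.209]
tcp_rot: [-1.862, -2.529, 0.003]
ft_force: [0.2, 0.7, -0.1]
finger_gap: 0.0006
```

Run:
```python
from h import *
s=get_state();print(loc(s['eef_pos']),s['ft_force'])
cv2.imwrite("pics/w8.png",grab_frame("wrist")[:,:,::-1])
cv2.imwrite("pics/s8.png",cv2.resize(grab_frame("scene")[40:260,150:470,::-1],None,fx=2.5,fy=2.5))
```

```text
[0.0295 0.1533 0.209 ] [ 0.15118078  0.6741157  -0.07910796]
```

View pics/w8.png

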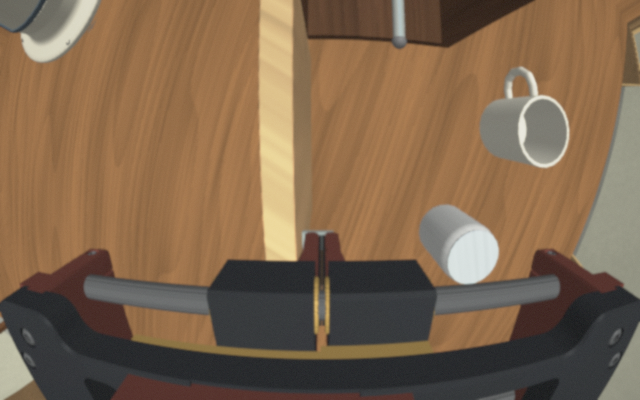

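View pics/s8.png

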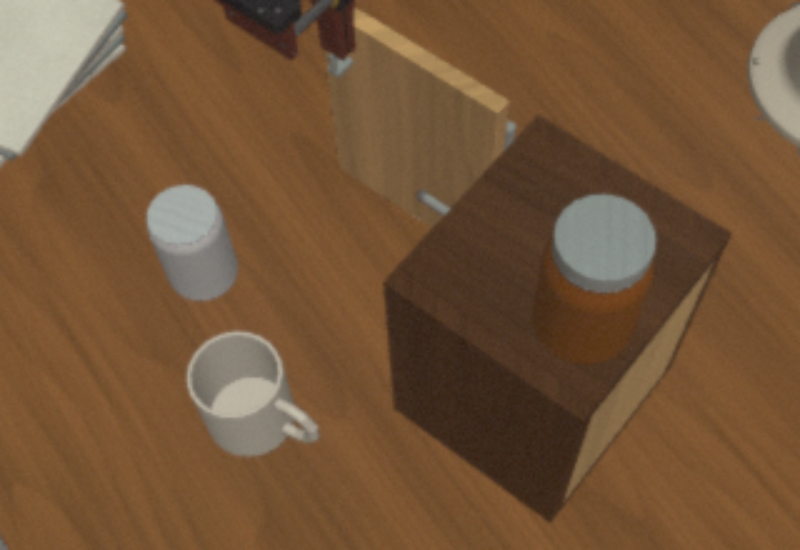

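The door stands square. I'll ease the finger off it sideways, then lift clear.

{"name": "drive_tool", "arguments": {"delta_pos": [[0,0.03,0],[0,0.06,0],[0,0.07,-0.08],[0,0.07,-0.19],[0,0.07,-0.3],[0,0.07,-0.42],[0,0.07,-0.5],[0,0.07,-0.5],[0,0.07,-0.5]], "delta_rot": [[0,0,0],[0,0,0],[0,0,0],[0,0,0],[0,0,0],[0,0,0],[0,0,0],[0,0,0],[0,0,0]]}}

```text
t: 10.05
eef_pos: [0.5341, -0.1674, 0.4087]
tcp_rot: [-1.86, -2.531, 0.003]
ft_force: [0.7, -0.2, -0.4]
finger_gap: 0.0003
```

Run:
```python
from h import *
s=get_state();print(loc(s['eef_pos']),s['ft_force'],s['t'])
cv2.imwrite("pics/s9.png",cv2.resize(grab_frame("scene")[0:220,150:470,::-1],None,fx=2.5,fy=2.5))
cv2.imwrite("pics/t9.png",cv2.resize(grab_frame("top")[120:320,200:460,::-1],None,fx=3,fy=3))
for th in np.radians([80,85,90,95]):
    e=lambda r,d:(r*np.cos(th)+d*np.sin(th), r*np.sin(th)-d*np.cos(th))
    print(np.degrees(th),proj("scene",[P(*e(.184,0),.23),P(*e(.184,.016),.23)])*2.5-[375,0])
```

```text
[0.0595 0.1532 0.4087] [ 0.72550799 -0.19666469 -0.42305012] 10.05
80.0 [[304.96868236 115.37817415]
 [294.7764972  128.82615381]]
85.0 [[315.785881   102.38580716]
 [304.29523072 114.9890859 ]]
90.0 [[327.85281998  90.26394296]
 [315.16399448 101.95715133]]
95.0 [[341.06951416  79.07421707]
 [327.28555702  89.7996619 ]]
```

View pics/s9.png

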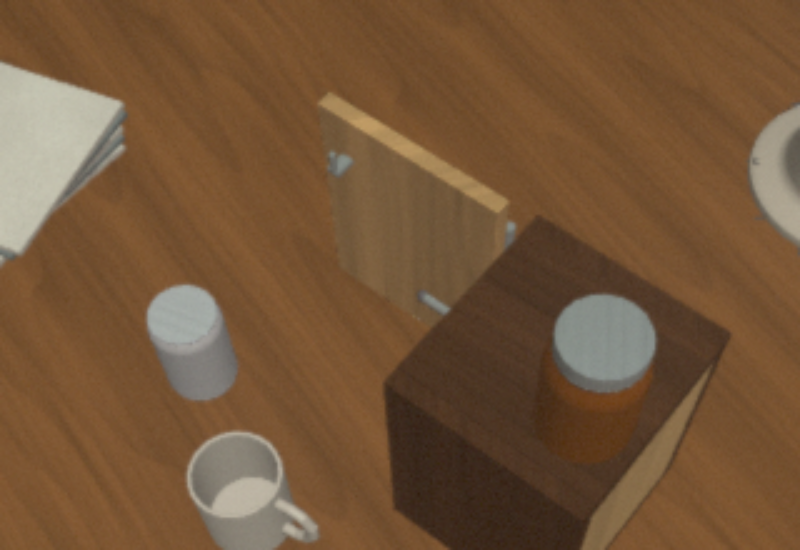

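View pics/t9.png

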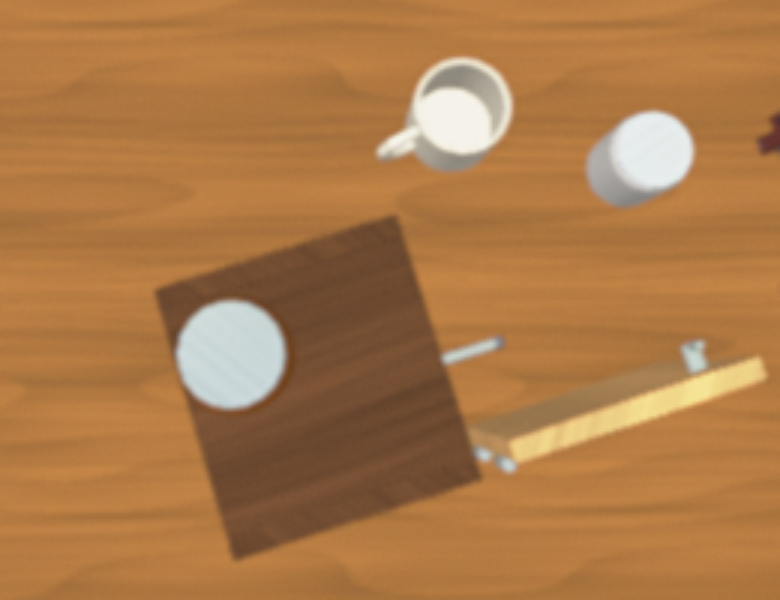

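The door corners at (330,93) and (319,104) match about 91°. The jar, mug and can are at the same pixels as before, and the arm is clear. Handing in.

Run:
```python
from h import *
print(finish_job())
```

```text
the job is handed in; nothing more can be done
None
```

The cupboard door is open, about square to the cupboard, and the job was handed in at roughly 10 s of the 53 s allowed. `finish_job` gives no verdict, so these are my own last checks.

- **Press:** I pressed the door about 29 mm from the free edge at about 185 mm up. The force rose to about 19 N at the hard stop. I then backed off about 160 mm, and the door sprang ajar by itself to roughly 0.56 rad.
- **Push:** I put the closed fingertips behind the free edge from above and swept the door round. Midway the vertical force read about 5 N, possibly the tip rubbing on the striker plate. I raised the tip a few mm, and at the end of the sweep it read near zero.
- **Final state:** The scene picture puts the door at about 91°. The jar, mug and can look unmoved in both camera views. The gripper ended about 0.18 m above the door top, with no meaningful force on the wrist.

The two cameras' fits of the cupboard position differed by about 2 mm and 0.7°. I used a value between them, and no check failed because of it.

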